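Size a sample tube in the ring gauge

TASK

Find the size of the steel tube that lies in front of the rings: push it gently along its groove, through the rings, until you feel it press against the ring that is too small for it, without forcing it (a few newtons, well under 40), and leave it lying against that ring. Then slide the yellow pointer along its rail until it stands level with the ring that stopped the tube. Leave the two parked tubes, the jar and the cup where they are.

Things in the scene. Friction and masses are not known exactly. Their poses are not given: they have to be found in the camera images.
- gauge: ring gauge bolted to the bench: blue plate 250 x 360 x 12 mm; origin on the bench, z up, y along the row of four upright rings. Over x = 0 runs a shallow open V groove from y = -165 to +150 mm, bottom 24 mm above the bench, edges 30 mm, 46 mm wide; the rings stand over it. Two like grooves for parked tubes, without rings, at x = -68 and -124 mm. Nothing else is taller than the rings
- ring1: centre of steel ring 1: bore 40 mm, 8 mm thick along gauge y, at gauge y = 45 mm, top 73 mm above the bench. Every tube passes this ring
- ring2: centre of steel ring 2: bore 35 mm, 8 mm thick along gauge y, at gauge y = 75 mm, top 68 mm above the bench. All bores are level with the groove's bottom: a tube in the groove slides through each ring wide enough for it, with under 3 N
- ring3: centre of steel ring 3: bore 30 mm, 8 mm thick along gauge y, at gauge y = 105 mm, top 63 mm above the bench. Each tube is stopped by ring 2, 3 or 4; its front end is then at that ring's near face, 4 mm before the ring's centre
- ring4: centre of steel ring 4: bore 25 mm, 8 mm thick along gauge y, at gauge y = 135 mm, top 58 mm above the bench. No tube passes this ring
- pointer (a joint): position of the pointer along its rail, in m, growing towards gauge +y; it starts somewhere in 0 to 0.07. It stands level with ring 1 at 0.105, ring 2 at 0.135, ring 3 at 0.165, ring 4 at 0.195 (end stop 0.205). Slides stiffly with about 1.5 N and stays where it is left
- pointer_fin (a point): middle of the pointer's upright yellow fin: 24 mm along gauge x, 10 mm along gauge y, top 20 mm above this point; its black foot, 26 x 22 mm, ends 18 mm below this point. It rides on a rail at gauge x = +72 mm, on the far side of the rings from the parked tubes; a white mark on the plate shows each ring's place
- tube_a_mid (a point): centre of steel tube a (on its axis, half-way along). Plain round closed tube 150 mm long, about 0.13 kg, lying along gauge y, copper band near its rear (-y) end. Its diameter, 27 to 38 mm, is not told: find out with the gauge. One of the three tubes lies in the ring groove (gauge x = 0), the others are parked
- tube_a_front (a point): centre of the flat front end of tube a, 75 mm from its centre towards the rings (gauge +y)
- tube_b_mid (a point): centre of steel tube b (on its axis, half-way along). Plain round closed tube 150 mm long, about 0.13 kg, lying along gauge y, copper band near its rear (-y) end. Its diameter, 27 to 38 mm, is not told: find out with the gauge. One of the three tubes lies in the ring groove (gauge x = 0), the others are parked
- tube_b_front (a point): centre of the flat front end of tube b, 75 mm from its centre towards the rings (gauge +y)
- tube_c_mid (a point): centre of steel tube c (on its axis, half-way along). Plain round closed tube 150 mm long, about 0.13 kg, lying along gauge y, copper band near its rear (-y) end. Its diameter, 27 to 38 mm, is not told: find out with the gauge. One of the three tubes lies in the ring groove (gauge x = 0), the others are parked
- tube_c_front (a point): centre of the flat front end of tube c, 75 mm from its centre towards the rings (gauge +y)
- jar_mid (a point): centre of a closed brown glass jar, 52 mm in diameter, 62 mm tall, standing on the bench beyond the gauge; leave alone
- cup_mid (a point): centre of an open steel cup, 64 mm in diameter, 50 mm tall, standing on the bench beyond the gauge; leave alone
Mind the look-alikes: they are no part of the job. Leave any blue, purple or red look-alike of the part that bears tube_c_mid alone.

How it is judged:
By the outcome, as a careful person would: the job done as asked, in the order asked, and still so for the second after the job is handed in, with the robot touching nothing.
It also fails if it takes over 54 s, if anything falls off the work surface, if the arm or the gripper's body presses on something with over 40 N, if the wrist force passes 120 N, or if a joint passes its speed limit or range.

ROBOT

A 7-joint arm with a two-finger parallel gripper is mounted at the origin on the work surface. World frame = base frame: x ahead of the robot, y to its left, z up, the work surface at z = 0. Lengths are in m, angles in rad, forces in N, time in s.
With the tool pointing down it reaches from about 0.4 to 0.85 m from the base axis. Payload 4.5 kg.
Tool frame: the origin (TCP) lies midway between the tips of the shut fingers; the grasp point (between the pads) lies 19 mm behind it; x points along the fingers, y is the direction in which the jaws open and shut, and the axes are right-handed (so a half turn about x gives the same grasp; the last joint's range is limited). The gripper opens to 88 mm and grips with 3 to 60 N. Pads are 18 mm wide; open, the fingers measure 123 mm over their backs; the gripper's body (75 mm by 187 mm) begins 45 mm behind the grasp point.
Start: joints at [1.161, 0.689, -0.195, 1.565, 0.157, 0.902, -0.215], TCP at [0.268, -0.564, 0.239] pointing down, gripper open.
Joint ranges: [-3.01, 3.01], [-0.46, 2.08], [-1.47, 1.51], [0.13, 2.56], [-1, 4.14], [0.04, 2.09], [-2.66, 2.66]. Speed limits (rad/s): [2.57, 2.57, 3.14, 3.14, 3.14, 3.14, 3.14].

INTERFACE

Orientations are given as a unit quaternion [x, y, z, w].
In Python, from plant import r gives the robot as it stands.
- The arm moves only by the tool arm_command, never from a script. Its argument "plan" is a list of rows, each a list of 5 numbers: the finger opening in m, from 0 to 0.0881, then the shift along the tool's x, y, z in m, then the turn about the tool's x in rad. In form: [[grip, dx, dy, dz, roll], ...]. A call has 1 to 12 rows; each row shifts and turns the commanded pose from where the row before left it, along the tool's axes as they then stand; what a row does not reach is not made up. A row lasts 1/8 s, in which the tool goes at most 62.5 mm and 10.7 degrees, less where a joint would pass 70% of its speed; a pose out of reach is approached as far as the arm can. A call is refused whole if a number of a shift passes 0.0625 or a number of a turn 0.188, either way. A call with a gripper value outside its range is refused whole. The fingers move at their own pace and stop on an object; "force" is the grip in N (left out, the last holds). Time passes only in rows, so rows that do not move let the fingers close. It gives the time, the measured TCP pose, the force and the opening at its end, in the units of the state.
- r.get_state(): the state, without advancing time (a new reading comes with each control period).
- r.snapshot(name): name is "scene" or "top"; returns (picture, depth): 420x560x3 uint8, red, green, blue; 420x560 float32, m along the optical axis (not along the pixel's ray), 0 where there is no reading.
- r.calibration(name): a dict with "fx", "fy", "cx", "cy" (pixels), "eye" and "orientation" of the camera in the world. Camera axes: x right, y down, z forward; pixel columns grow to the right and rows downward; lengths in m; the calibration is good to about 2 mm. A picture is of the moment at which its call begins. calibration takes no time and is no camera call.
- r.finish_job(): hands the job in, once; it reports no verdict.
The state is a dict: "clock": time; "q": joint angles; "qd": joint speeds; "joint_torque": joint torques, N m; "tool_pos": TCP position; "eef_rot": TCP orientation; "contact_force": force on the tool from outside, world axes, zero at the start; "moment": the same for the moment, N m; "opening": opening from 0.0 (shut) to 1.0 (fully open).
Only numpy, scipy, OpenCV 4.12 (cv2) and the standard library are available. Lean on these libraries where they do the work, as an engineer would, in place of code of your own. Each camera call takes 0.05 s, during which the arm holds its last target.

## Working session

There is one attempt and no reset: what is moved stays moved. The work goes in short steps, Python scripts to look and compute and a tool call to move; the robot and the scene stay as the last step left them, time stands still between calls to the robot, and variables do not carry over. Pictures are saved under pics/ and viewed, and the job is handed in when it is done.

Besides the shell and the picture viewer there is one more tool, called after ">>>" by a JSON object that holds its "name" and its "arguments", one argument or row to a line. arm_command: Moves the arm, as the interface text tells. Its arguments: {"type":"object","properties":{"plan":{"type":"array","items":{"type":"array","items":{"type":"number"}}},"force":{"type":"number"}},"required":["plan"]}

```bash
ls; mkdir -p pics; python3 - <<'E'
from plant import r
import cv2,json
import numpy as np
s=r.get_state()
for k,v in s.items(): print(k,np.round(v,4))
for n in("scene","top"):
    im,d=r.snapshot(n); cv2.imwrite(f"pics/{n}0.png",im[:,:,::-1]); np.savez(f"pics/{n}0.npz",im=im,d=d)
    print(n,r.calibration(n))
E
```

```text
pics
clock 0.0
q [ 1.1608  0.69   -0.1945  1.5664  0.1573  0.9025 -0.2151]
qd [ 0.0015 -0.0008 -0.0017  0.001  -0.0002 -0.0012 -0.0003]
joint_torque [ 4.00000e-04 -5.27563e+01 -1.26710e+00 -1.53427e+01 -5.27000e-02
  6.60000e-03  2.00000e-04]
tool_pos [ 0.268  -0.5639  0.2379]
eef_rot [-0.6896 -0.1563  0.6899 -0.1551]
contact_force [-0.6133  0.6888 -0.2941]
moment [-0.0194 -0.0359  0.0227]
opening 1.002
scene {'fx': 396.0780118644324, 'fy': 396.0780118644324, 'cx': 280.22495996247585, 'cy': 211.69767676809295, 'eye': array([ 1.01785964, -0.54324615,  0.65001092]), 'orientation': array([ 0.8322864 ,  0.34786391, -0.15821756, -0.40156849])}
top {'fx': 425.44120346534754, 'fy': 425.44120346534754, 'cx': 271.6048681719524, 'cy': 209.76336112757053, 'eye': array([0.40787624, 0.0031965 , 1.16739588]), 'orientation': array([ 0.71159157, -0.70022239,  0.04445753, -0.03673649])}
```

View pics/scene0.png

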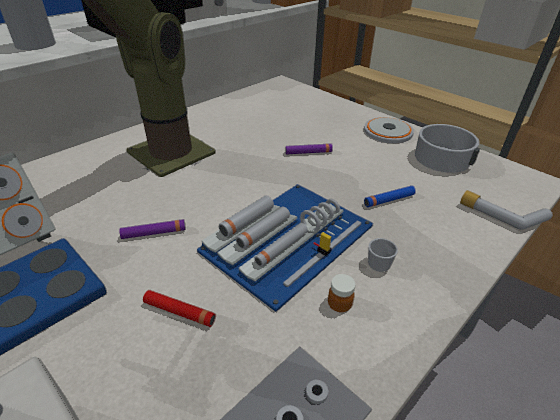

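View pics/top0.png

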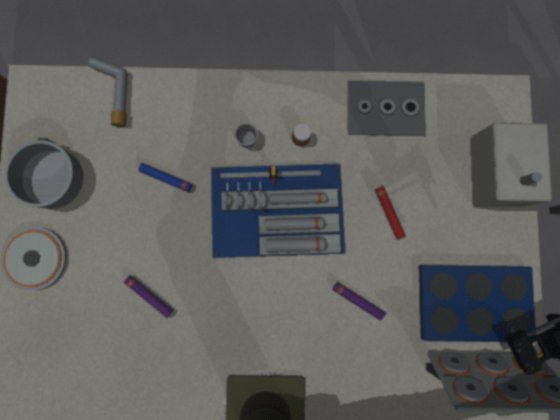

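The gauge lies ahead of the robot, with plate corners at about (211,165), (340,165), (344,255) and (213,257) in the top view. Its +y points left in that view, and the ring-groove tube and rail are on the far side. The fin is near (274,173). Next I'll measure these.

```bash
cat > h.py <<'E'
import numpy as np,cv2
from scipy.spatial.transform import Rotation as R
from plant import r
def ray(n,u,v):
    c=r.calibration(n);d=np.array([(u-c['cx'])/c['fx'],(v-c['cy'])/c['fy'],1.])
    return c['eye'],R.from_quat(c['orientation']).apply(d)
def onz(n,u,v,z):
    e,d=ray(n,u,v);return e+d*(z-e[2])/d[2]
def proj(n,p):
    c=r.calibration(n);q=R.from_quat(c['orientation']).inv().apply(np.asarray(p)-c['eye'])
    return np.array([c['fx']*q[0]/q[2]+c['cx'],c['fy']*q[1]/q[2]+c['cy']])
E
python3 - <<'E'
from h import *
for n in("top","scene"):
    z=np.load(f"pics/{n}0.npz");im=z['im'];hsv=cv2.cvtColor(im,cv2.COLOR_RGB2HSV)
    b=cv2.inRange(hsv,(100,120,40),(118,255,255))
    w={'top':(195,150,165,125),'scene':(185,175,200,140)}[n]
    x,y,ww,hh=w
    m=np.zeros_like(b);m[y:y+hh,x:x+ww]=b[y:y+hh,x:x+ww]
    if n=='top':
        m[:,:205]=0
    num,lab,st,_=cv2.connectedComponentsWithStats(m)
    pts=np.argwhere(m)[:,::-1].astype(np.int32)
    k=1+np.argmax(st[1:,4]); big=np.argwhere(lab==k)[:,::-1].astype(np.int32)
    rect=cv2.minAreaRect(big);print(n,st[k],rect)
    if n=='top':
        c=cv2.boxPoints(rect);W=[onz(n,u,v,.012) for u,v in c];print(np.round(W,4));print(np.linalg.norm(np.diff(W,axis=0),axis=1))
        P=np.mean(W,axis=0);print("centre",P)
    ye=cv2.inRange(hsv,(22,150,100),(35,255,255));q=np.argwhere(ye[y:y+hh,x:x+ww])[:,::-1]+[x,y]
    print("yellow",len(q),q.mean(0) if len(q) else 0,q.min(0),q.max(0))
    if n=='top': print(onz(n,*q.mean(0),.05))
    cp=cv2.inRange(hsv,(3,80,80),(18,255,255));nn,l,s,ce=cv2.connectedComponentsWithStats(cp[y:y+hh,x:x+ww]);print([(list(s[i]),ce[i]+[x,y]) for i in range(1,nn) if s[i,4]>5])
    cv2.imwrite(f"pics/{n}_crop.png",cv2.resize(im[y:y+hh,x:x+ww,::-1],None,fx=4,fy=4,interpolation=cv2.INTER_CUBIC))
E
```

```text
top [ 212  165  132   92 4756] ((276.5575256347656, 209.9376983642578), (88.4093017578125, 130.13595581054688), 87.70938873291016)
[[ 0.6534  0.164   0.012 ]
 [ 0.6746 -0.1956  0.012 ]
 [ 0.4308 -0.2045  0.012 ]
 [ 0.4113  0.1467  0.012 ]]
[0.36023376 0.24399217 0.35174067]
centre [ 0.54253103 -0.02232737  0.012     ]
yellow 20 [272.95 170.15] [272 167] [274 173]
[ 0.6435497  -0.00997805  0.05      ]
[([np.int32(123), np.int32(43), np.int32(3), np.int32(9), np.int32(27)], array([319., 197.])), ([np.int32(120), np.int32(68), np.int32(3), np.int32(10), np.int32(30)], array([316. , 222.5])), ([np.int32(121), np.int32(88), np.int32(4), np.int32(13), np.int32(39)], array([317.20512821, 244.05128205]))]
scene [ 197  185  175  126 5136] ((284.0281066894531, 236.96694946289062), (99.7081298828125, 148.75819396972656), 48.48326873779297)
yellow 122 [324.44262295 240.7295082 ] [320 232] [330 250]
[([np.int32(185), np.int32(21), np.int32(6), np.int32(9), np.int32(24)], array([373.5       , 199.41666667])), ([np.int32(40), np.int32(44), np.int32(11), np.int32(14), np.int32(56)], array([231.19642857, 224.66071429])), ([np.int32(56), np.int32(57), np.int32(12), np.int32(12), np.int32(52)], array([247.57692308, 236.84615385])), ([np.int32(75), np.int32(76), np.int32(10), np.int32(11), np.int32(46)], array([265.47826087, 255.26086957])), ([np.int32(144), np.int32(113), np.int32(25), np.int32(16), np.int32(113)], array([341.53097345, 297.61946903])), ([np.int32(15), np.int32(135), np.int32(9), np.int32(5), np.int32(33)], array([203.63636364, 312.03030303]))]
```

View pics/top_crop.png

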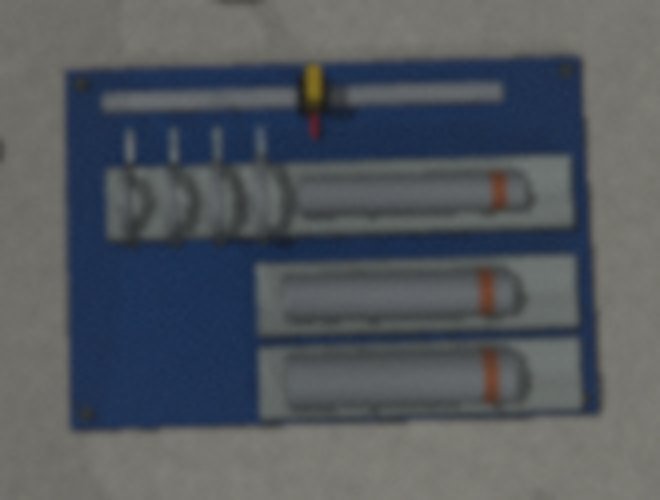

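View pics/scene_crop.png

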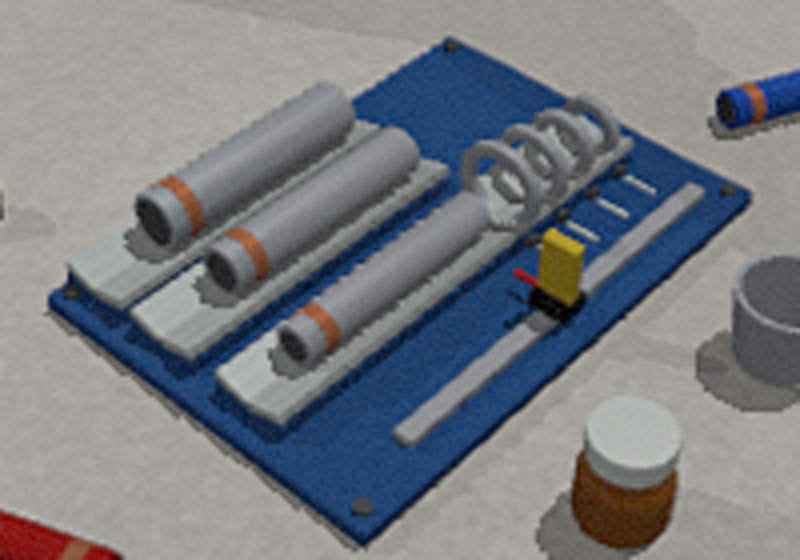

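```bash
python3 - <<'E'
from h import *
G=np.array([[125,180],[125,-180],[-125,-180],[-125,180]])/1000
def fit(W):
    W=np.array(W)[:,:2];mg=G.mean(0);mw=W.mean(0)
    a=G-mg;b=W-mw
    th=np.arctan2((a[:,0]*b[:,1]-a[:,1]*b[:,0]).sum(),(a*b).sum())
    c,s=np.cos(th),np.sin(th);Rm=np.array([[c,-s],[s,c]])
    print("centre",mw,"yaw",np.degrees(th),"resid mm",np.round(1000*(a@Rm.T+mw-W),1).tolist())
    return mw,th
def full(name,x,y,pts):return [onz(name,u/4+x-.375,v/4+y-.375,.012) for u,v in pts]
T=full("top",195,150,[(66,70),(581,55),(601,412),(71,430)])
S=full("scene",185,175,[(752,195),(365,547),(47,300),(448,38)])
ft=fit(T);fs=fit(S)
for c,th in(ft,fs):
    Rm=R.from_euler('z',th)
    def g2w(p):return Rm.apply(p)+[*c,0]
    for nm,(x,y),pt in(("top",(195,150),(314,68)),("scene",(185,175),(563,240))):
        w=onz(nm,pt[0]/4+x-.375,pt[1]/4+y-.375,.0);
    def w2g(w):return Rm.inv().apply(w-[*c,0])
    # tube in groove band & fin
    P=lambda nm,u,v,z:np.round(w2g(onz(nm,u,v,z))*1000,1)
    print("top band a",P("top",319,197,.045),"scene",P("scene",265.5,255.3,.045))
    print("bands parked",P("top",316,222.5,.05),P("top",317.2,244,.055))
    print("fin top",P("top",273,167.5,.06),"scene",[P("scene",563/4+185-.4,240/4+175-.4,z) for z in(.05,.055,.06,.065)])
E
```

```text
centre [ 0.54224912 -0.0236957 ] yaw 2.7821573597393137 resid mm [[1.4, 1.8], [1.8, -1.6], [-1.7, -0.9], [-1.5, 0.8]]
centre [ 0.54477845 -0.0274649 ] yaw 3.0231034316059024 resid mm [[1.7, 1.3], [-0.4, 0.9], [-1.1, -2.7], [-0.2, 0.4]]
top band a [  26.3 -111.7   45. ] scene [  30.1 -110.7   45. ]
bands parked [ -42.1 -100.    50. ] [ -98.9 -100.    55. ]
fin top [106.9   8.6  60. ] scene [array([86.9, 25.3, 50. ]), array([89.9, 20.6, 55. ]), array([92.9, 15.8, 60. ]), array([96. , 11.1, 65. ])]
top band a [  23.5 -107.9   45. ] scene [  27.3 -106.9   45. ]
bands parked [-44.8 -96.   50. ] [-101.6  -95.7   55. ]
fin top [104.6  12.1  60. ] scene [array([84.7, 28.8, 50. ]), array([87.7, 24.1, 55. ]), array([90.7, 19.3, 60. ]), array([93.7, 14.6, 65. ])]
```

```bash
python3 - <<'E'
from h import *
th=np.radians(2.9);c=np.array([.5435,-.0256,0]);Rm=R.from_euler('z',th)
w2g=lambda w:np.round(Rm.inv().apply(w-c)*1000,1)
T=lambda u,v,z:w2g(onz("top",u/4+195-.375,v/4+150-.375,z))
S=lambda u,v,z:w2g(onz("scene",u/4+185-.375,v/4+175-.375,z))
for u in(129,173,217,261):print("mark top",T(u,145,.0125))
for p in((642,185),(612,207),(582,232)):print("mark scene r4..r2",S(*p,.0125))
print("groove ends top",T(106,205,.03),T(574,190,.03))
print("groove far rear corner scene",S(282,425,.03),S(218,378,.03))
print("rear tube top",T(531,190,.045),"scene rear centre",S(296,343,.04))
print("front tube top",T(298,190,.04))
print("rail ends",T(102,102,.016),T(502,92,.016),"scene",S(405,437,.016),S(697,190,.016))
print("red arm", T(314,128,.025),S(525,275,.025))
z=np.load("pics/top0.npz")['d'];print("depth fin",z[165:175,270:277].round(3))
s=r.get_state();M=R.from_quat(s['eef_rot']).as_matrix();print(M.round(3));print("tooly yaw",np.degrees(np.arctan2(M[1,1],M[0,1])))
E
```

```text
mark top [ 68.8 137.8  12.5]
mark top [ 67.8 107.6  12.5]
mark top [66.8 77.4 12.5]
mark top [65.8 47.2 12.5]
mark scene r4..r2 [ 68.6 137.5  12.5]
mark scene r4..r2 [ 67.1 107.5  12.5]
mark scene r4..r2 [67.3 76.2 12.5]
groove ends top [ 25.3 152.6  30. ] [  24.9 -163.5   30. ]
groove far rear corner scene [  53.5 -165.7   30. ] [   5.8 -165.6   30. ]
rear tube top [  23.8 -132.2   45. ] scene rear centre [  25.  -126.1   40. ]
front tube top [29.7 23.2 40. ]
rail ends [ 98.7 155.3  16. ] [  96.7 -119.9   16. ] scene [  97.2 -119.5   16. ] [ 98.5 153.3  16. ]
red arm [74.2 10.6 25. ] [72.9 11.8 25. ]
depth fin [[1.18  1.182 1.178 1.18  1.178 1.18  1.178]
 [1.177 1.126 1.12  1.122 1.12  1.18  1.177]
 [1.178 1.122 1.119 1.125 1.121 1.175 1.178]
 [1.177 1.123 1.12  1.121 1.12  1.159 1.16 ]
 [1.16  1.122 1.116 1.119 1.122 1.159 1.161]
 [1.158 1.121 1.119 1.119 1.117 1.16  1.158]
 [1.157 1.124 1.12  1.12  1.121 1.157 1.16 ]
 [1.161 1.128 1.116 1.12  1.116 1.16  1.155]
 [1.158 1.13  1.118 1.121 1.118 1.155 1.157]
 [1.157 1.135 1.123 1.121 1.118 1.157 1.16 ]]
[[-0.001  0.429 -0.903]
 [ 0.001 -0.903 -0.429]
 [-1.    -0.002  0.   ]]
tooly yaw -64.56885693719917
```

```bash
cat >> h.py <<'E'
th=np.radians(2.9);Rg=R.from_euler('z',th);O=np.array([.5435,-.0256,0])+Rg.apply([.0253,.002,0])
w2g=lambda w:Rg.inv().apply(np.asarray(w)-O)*1000
g2w=lambda g:Rg.apply(np.asarray(g)/1000)+O
def st():
    s=r.get_state();M=R.from_quat(s['eef_rot']).as_matrix()
    print("t",round(s['clock'],3),"tcp gauge",w2g(s['tool_pos']).round(1),"tooly in gauge deg",np.degrees(np.arctan2(*(Rg.inv().apply(M[:,1])[[1,0]]))).round(2),"F gauge",Rg.inv().apply(s['contact_force']).round(2),"open",round(s['opening'],3),"down",M[:,0].round(3))
    return s,M
def to(g):
    s,M=st();print("tool shift mm",(M.T@(g2w(g)-s['tool_pos'])*1000).round(1))
E
python3 - <<'E'
from h import *
print("origin",O)
to([0,-172,150])
E
```

```text
origin [ 0.56866641 -0.02232256  0.        ]
t 0.1 tcp gauge [-327.6 -525.8  238. ] tooly in gauge deg -67.47 F gauge [ 0.51 -0.1   0.54] open 0.998 down [-0.001  0.001 -1.   ]
tool shift mm [  88.3 -201.1 -438.2]
```

>>> {"name": "arm_command", "arguments": {
  "plan": [
    [0,0,0,0,0.131],
    [0,0,0,0,0.131],
    [0,0,0,0,0.131]
  ],
  "force": 10
}}

```text
clock: 0.48
tool_pos: [0.2682, -0.5641, 0.2382]
eef_rot: [-0.707, -0.017, 0.707, -0.016]
contact_force: [0.7, -0.0, -0.0]
opening: 0.68
```

```bash
python3 -c "
from h import *
to([0,-172,150])"
```

```text
t 0.475 tcp gauge [-327.5 -525.9  238.2] tooly in gauge deg -90.24 F gauge [ 0.68 -0.08 -0.04] open 0.68 down [-0.     0.001 -1.   ]
tool shift mm [  88.5 -355.1 -326.1]
```

>>> {"name": "arm_command", "arguments": {
  "plan": [
    [0,0,-0.0355,-0.0326,0],
    [0,0,-0.0355,-0.0326,0],
    [0,0,-0.0355,-0.0326,0],
    [0,0,-0.0355,-0.0326,0],
    [0,0,-0.0355,-0.0326,0],
    [0,0,-0.0355,-0.0326,0],
    [0,0.022,-0.0355,-0.0326,0],
    [0,0.022,-0.0355,-0.0326,0],
    [0,0.022,-0.0355,-0.0326,0],
    [0,0.022,-0.0356,-0.0327,0],
    [0,0,0,0,0],
    [0,0,0,0,0]
  ]
}}

```text
clock: 1.98
tool_pos: [0.5753, -0.194, 0.1504]
eef_rot: [-0.706, -0.018, 0.707, -0.018]
contact_force: [1.0, -0.1, 0.3]
opening: 0.001
```

```bash
python3 - <<'E'
from h import *
to([0,-172,37])
for n in("top","scene"):
    im,d=r.snapshot(n);x,y,w,h={'top':(195,150,165,125),'scene':(165,125,200,140)}[n]
    cv2.imwrite(f"pics/{n}1.png",cv2.resize(im[y:y+h,x:x+w,::-1],None,fx=4,fy=4,interpolation=cv2.INTER_CUBIC))
E
```

```text
t 1.975 tcp gauge [  -2.  -171.8  150.4] tooly in gauge deg -90.01 F gauge [ 0.94 -0.2   0.26] open 0.001 down [-0.001 -0.001 -1.   ]
tool shift mm [ 1.134e+02  1.000e-01 -2.200e+00]
```

View pics/scene1.png

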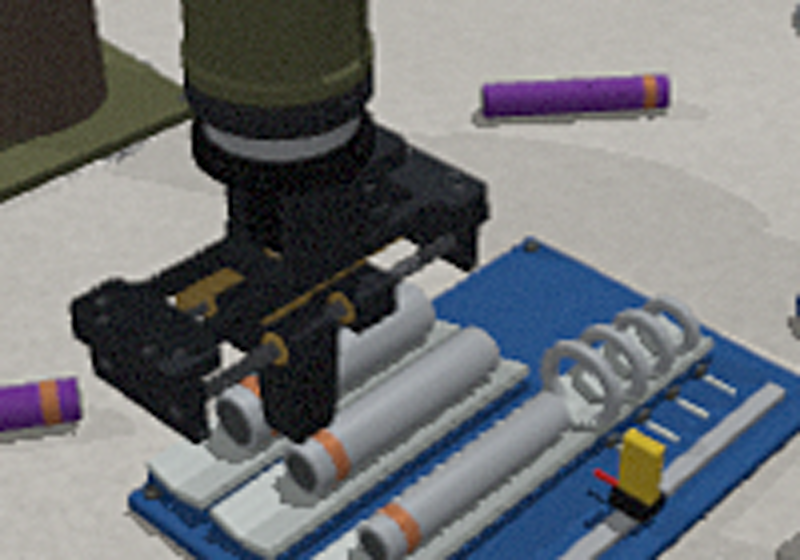

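The fingers are shut and sit behind the ring tube, with the gripper body lying along the gauge's y axis. I'll descend behind the tube's rear end.

>>> {"name": "arm_command", "arguments": {
  "plan": [
    [0,0.03,0,-0.001,0],
    [0,0.03,0,-0.001,0],
    [0,0.03,0,0,0],
    [0,0.022,0,0,0],
    [0,0,0,0,0],
    [0,0,0,0,0]
  ]
}}

```text
clock: 2.82
tool_pos: [0.5784, -0.1944, 0.0399]
eef_rot: [0.707, 0.017, -0.706, 0.018]
contact_force: [-0.2, -0.3, 0.7]
opening: 0.001
```

```bash
python3 - <<'E'
from h import *
st()
for n in("scene",):
    im,d=r.snapshot(n);x,y,w,h={'top':(195,150,165,125),'scene':(165,155,200,140)}[n]
    cv2.imwrite(f"pics/{n}2.png",cv2.resize(im[y:y+h,x:x+w,::-1],None,fx=4,fy=4,interpolation=cv2.INTER_CUBIC))
E
```

```text
t 2.825 tcp gauge [   1.  -172.3   39.9] tooly in gauge deg -90.07 F gauge [-0.17 -0.27  0.68] open 0.001 down [ 0.002 -0.001 -1.   ]
```

View pics/scene2.png

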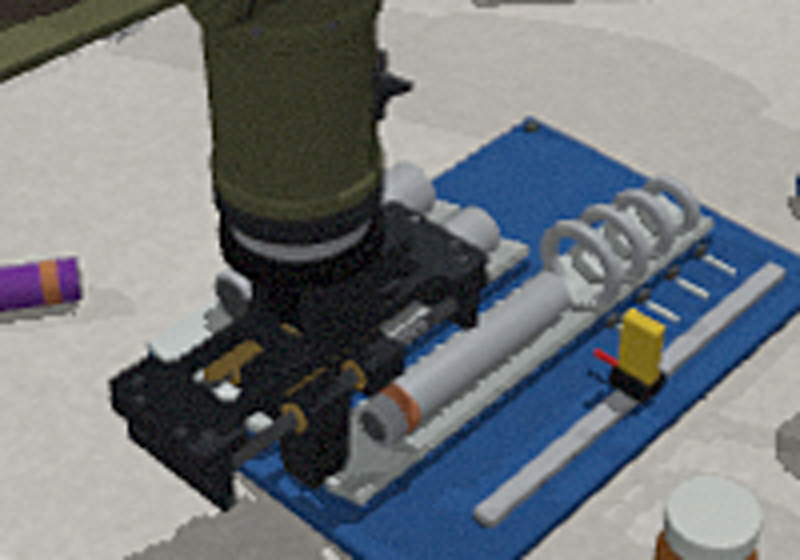

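The fingers are behind the rear end, clear of the groove and the parked tubes. I'll advance gently and watch the force.

>>> {"name": "arm_command", "arguments": {
  "plan": [
    [0,0.004,-0.005,0,0],
    [0,0,-0.006,0,0],
    [0,0,-0.005,0,0],
    [0,0,-0.003,0,0],
    [0,0,-0.003,0,0],
    [0,0,-0.003,0,0],
    [0,0,-0.003,0,0],
    [0,0,-0.003,0,0],
    [0,0,-0.003,0,0]
  ]
}}

```text
clock: 4.0
tool_pos: [0.5763, -0.1593, 0.0348]
eef_rot: [0.707, 0.018, -0.707, 0.018]
contact_force: [0.0, -1.1, -0.5]
opening: 0.005
```

```bash
python3 -c "
from h import *
st()"
```

```text
t 4.0 tcp gauge [   0.7 -137.2   34.8] tooly in gauge deg -90.0 F gauge [-0.01 -1.06 -0.52] open 0.005 down [ 0. -0. -1.]
```

>>> {"name": "arm_command", "arguments": {
  "plan": [
    [0,0,-0.003,0,0],
    [0,0,-0.003,0,0],
    [0,0,-0.003,0,0],
    [0,0,-0.003,0,0],
    [0,0,-0.003,0,0],
    [0,0,-0.003,0,0],
    [0,0,-0.003,0,0],
    [0,0,-0.003,0,0]
  ]
}}

```text
clock: 5.0
tool_pos: [0.5751, -0.1351, 0.0347]
eef_rot: [0.707, 0.018, -0.707, 0.018]
contact_force: [-0.0, -0.9, 0.6]
opening: 0.009
```

```bash
python3 - <<'E'
from h import *
st()
for n in("scene",):
    im,d=r.snapshot(n);x,y,w,h={'top':(195,150,165,125),'scene':(185,155,200,140)}[n]
    cv2.imwrite(f"pics/{n}3.png",cv2.resize(im[y:y+h,x:x+w,::-1],None,fx=4,fy=4,interpolation=cv2.INTER_CUBIC))
E
```

```text
t 5.0 tcp gauge [   0.7 -112.9   34.7] tooly in gauge deg -89.99 F gauge [-0.07 -0.86  0.63] open 0.009 down [ 0. -0. -1.]
```

View pics/scene3.png

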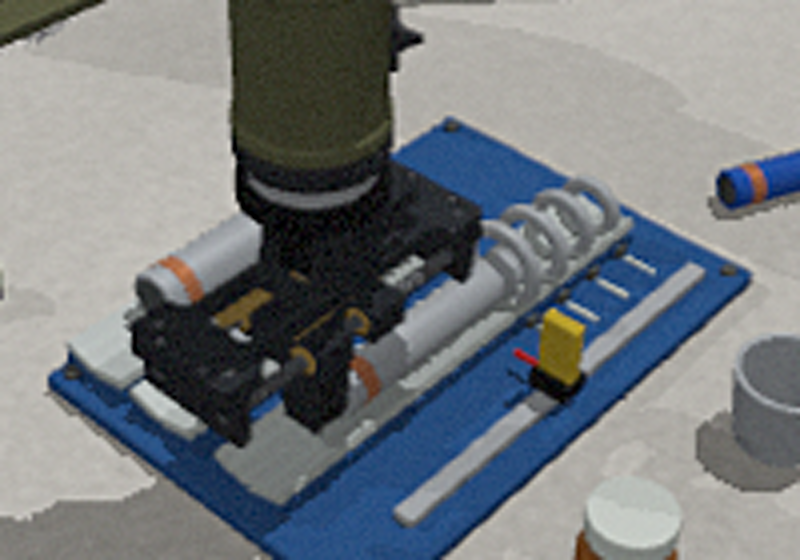

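The tube moves ahead of the fingers with about 1 N and is entering ring 1. Ring 2's face should come at about TCP y = -96 to -97 mm, so I'm going slower.

>>> {"name": "arm_command", "arguments": {
  "plan": [
    [0,0,-0.002,0,0],
    [0,0,-0.002,0,0],
    [0,0,-0.002,0,0],
    [0,0,-0.002,0,0],
    [0,0,-0.002,0,0],
    [0,0,-0.002,0,0]
  ]
}}

```text
clock: 5.8
tool_pos: [0.5745, -0.1231, 0.0347]
eef_rot: [0.707, 0.018, -0.707, 0.018]
contact_force: [-0.3, -0.8, -0.4]
opening: 0.007
```

>>> {"name": "arm_command", "arguments": {
  "plan": [
    [0,0,-0.0015,0,0],
    [0,0,-0.0015,0,0],
    [0,0,-0.0015,0,0]
  ]
}}

```text
clock: 6.18
tool_pos: [0.5743, -0.1187, 0.0347]
eef_rot: [0.707, 0.018, -0.707, 0.018]
contact_force: [-0.3, -0.4, 0.7]
opening: 0.002
```

>>> {"name": "arm_command", "arguments": {
  "plan": [
    [0,0,-0.0015,0,0],
    [0,0,-0.0015,0,0]
  ]
}}

```text
clock: 6.42
tool_pos: [0.5741, -0.1157, 0.0347]
eef_rot: [0.707, 0.018, -0.707, 0.018]
contact_force: [0.1, -0.4, -0.8]
opening: 0.008
```

>>> {"name": "arm_command", "arguments": {
  "plan": [
    [0,0,-0.0015,0,0],
    [0,0,-0.0015,0,0],
    [0,0,-0.0015,0,0]
  ]
}}

```text
clock: 6.8
tool_pos: [0.5739, -0.1112, 0.0347]
eef_rot: [0.707, 0.018, -0.707, 0.018]
contact_force: [-0.3, -0.8, 1.1]
opening: 0.006
```

>>> {"name": "arm_command", "arguments": {
  "plan": [
    [0,0,-0.0015,0,0],
    [0,0,-0.0015,0,0],
    [0,0,-0.0015,0,0]
  ]
}}

```text
clock: 7.18
tool_pos: [0.5736, -0.1067, 0.0347]
eef_rot: [0.707, 0.018, -0.707, 0.018]
contact_force: [0.2, -0.7, 0.3]
opening: 0.002
```

>>> {"name": "arm_command", "arguments": {
  "plan": [
    [0,0,-0.002,0,0],
    [0,0,-0.002,0,0],
    [0,0,-0.002,0,0]
  ]
}}

```text
clock: 7.55
tool_pos: [0.5733, -0.1006, 0.0347]
eef_rot: [0.707, 0.018, -0.707, 0.018]
contact_force: [0.4, -1.7, 1.1]
opening: 0.007
```

```bash
python3 - <<'E'
from h import *
st()
for n in("scene",):
    im,d=r.snapshot(n);x,y,w,h={'top':(195,150,165,125),'scene':(185,155,200,140)}[n]
    cv2.imwrite(f"pics/{n}4.png",cv2.resize(im[y:y+h,x:x+w,::-1],None,fx=4,fy=4,interpolation=cv2.INTER_CUBIC))
E
```

```text
t 7.55 tcp gauge [  0.7 -78.4  34.7] tooly in gauge deg -89.99 F gauge [ 0.33 -1.68  1.05] open 0.007 down [ 0. -0. -1.]
```

View pics/scene4.png

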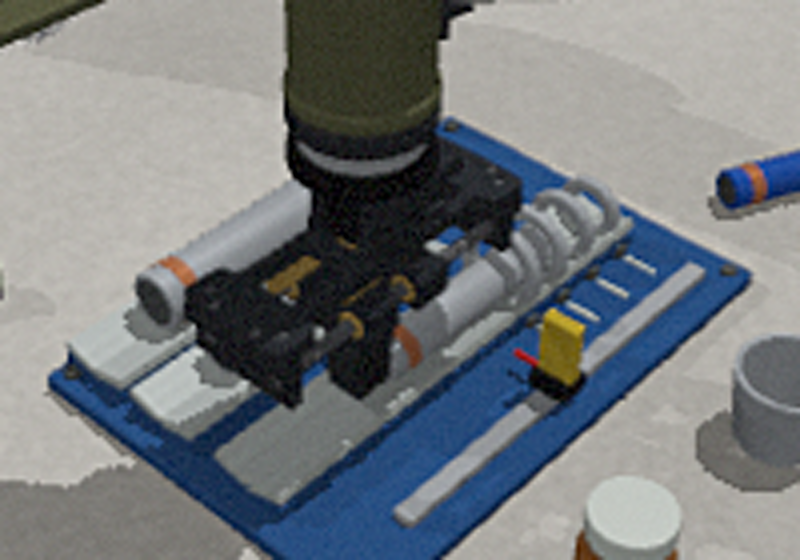

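The tube has passed ring 2. Ring 3's face is expected at a TCP y of about -66 mm (world y about -0.088).

>>> {"name": "arm_command", "arguments": {
  "plan": [
    [0,0,-0.002,0,0],
    [0,0,-0.002,0,0],
    [0,0,-0.002,0,0]
  ]
}}

```text
clock: 7.98
tool_pos: [0.573, -0.0947, 0.0347]
eef_rot: [0.707, 0.018, -0.707, 0.018]
contact_force: [0.1, -0.4, 0.3]
opening: 0.004
```

>>> {"name": "arm_command", "arguments": {
  "plan": [
    [0,0,-0.0015,0,0],
    [0,0,-0.0015,0,0]
  ]
}}

```text
clock: 8.22
tool_pos: [0.5729, -0.0917, 0.0347]
eef_rot: [0.707, 0.018, -0.707, 0.018]
contact_force: [0.5, -0.6, 0.2]
opening: 0.007
```

>>> {"name": "arm_command", "arguments": {
  "plan": [
    [0,0,-0.0015,0,0],
    [0,0,-0.0015,0,0]
  ]
}}

```text
clock: 8.48
tool_pos: [0.5727, -0.0887, 0.0347]
eef_rot: [0.707, 0.018, -0.707, 0.018]
contact_force: [0.7, -0.7, 0.4]
opening: 0.007
```

>>> {"name": "arm_command", "arguments": {
  "plan": [
    [0,0,-0.0015,0,0]
  ]
}}

```text
clock: 8.6
tool_pos: [0.5726, -0.0872, 0.0347]
eef_rot: [0.707, 0.018, -0.707, 0.018]
contact_force: [0.6, -0.6, -0.2]
opening: 0.002
```

>>> {"name": "arm_command", "arguments": {
  "plan": [
    [0,0,-0.0015,0,0]
  ]
}}

```text
clock: 8.72
tool_pos: [0.5726, -0.0857, 0.0347]
eef_rot: [0.707, 0.018, -0.707, 0.018]
contact_force: [0.6, -0.4, 0.1]
opening: 0.005
```

>>> {"name": "arm_command", "arguments": {
  "plan": [
    [0,0,-0.0015,0,0]
  ]
}}

```text
clock: 8.85
tool_pos: [0.5725, -0.0842, 0.0347]
eef_rot: [0.707, 0.018, -0.707, 0.018]
contact_force: [-0.7, -1.1, 0.6]
opening: 0.006
```

>>> {"name": "arm_command", "arguments": {
  "plan": [
    [0,0,-0.0015,0,0]
  ]
}}

```text
clock: 8.98
tool_pos: [0.5724, -0.0827, 0.0347]
eef_rot: [-0.707, -0.018, 0.707, -0.018]
contact_force: [0.5, -0.3, -0.4]
opening: 0.005
```

>>> {"name": "arm_command", "arguments": {
  "plan": [
    [0,0,-0.0015,0,0],
    [0,0,-0.0015,0,0]
  ]
}}

```text
clock: 9.22
tool_pos: [0.5723, -0.0797, 0.0347]
eef_rot: [0.707, 0.018, -0.707, 0.018]
contact_force: [-0.1, -0.8, 0.3]
opening: 0.009
```

>>> {"name": "arm_command", "arguments": {
  "plan": [
    [0,0,-0.0015,0,0],
    [0,0,-0.0015,0,0]
  ]
}}

```text
clock: 9.48
tool_pos: [0.5721, -0.0767, 0.0347]
eef_rot: [0.707, 0.018, -0.707, 0.018]
contact_force: [-0.2, -1.1, -0.6]
opening: 0.007
```

```bash
python3 - <<'E'
from h import *
st()
for n in("scene",):
    im,d=r.snapshot(n);x,y,w,h={'top':(195,150,165,125),'scene':(185,155,200,140)}[n]
    cv2.imwrite(f"pics/{n}5.png",cv2.resize(im[y:y+h,x:x+w,::-1],None,fx=4,fy=4,interpolation=cv2.INTER_CUBIC))
E
```

```text
t 9.475 tcp gauge [  0.7 -54.5  34.7] tooly in gauge deg -89.99 F gauge [-0.25 -1.06 -0.55] open 0.007 down [ 0. -0. -1.]
```

View pics/scene5.png

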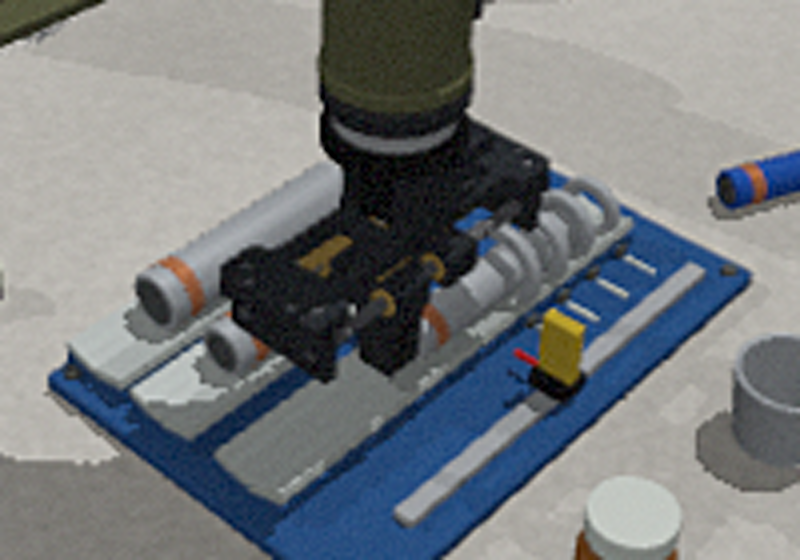

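Ring 3 (face at 101 mm) appears passed as well. Ring 4 should come at a world y of about -0.059. I'll keep feeling for it.

>>> {"name": "arm_command", "arguments": {
  "plan": [
    [0,0,-0.002,0,0],
    [0,0,-0.002,0,0],
    [0,0,-0.002,0,0]
  ]
}}

```text
clock: 9.9
tool_pos: [0.5718, -0.0706, 0.0347]
eef_rot: [0.707, 0.018, -0.707, 0.018]
contact_force: [0.9, -1.3, -0.1]
opening: 0.006
```

>>> {"name": "arm_command", "arguments": {
  "plan": [
    [0,0,-0.0015,0,0],
    [0,0,-0.0015,0,0],
    [0,0,-0.0015,0,0]
  ]
}}

```text
clock: 10.28
tool_pos: [0.5716, -0.0663, 0.0347]
eef_rot: [0.707, 0.018, -0.707, 0.018]
contact_force: [1.2, -0.8, 0.3]
opening: 0.005
```

>>> {"name": "arm_command", "arguments": {
  "plan": [
    [0,0,-0.0015,0,0],
    [0,0,-0.0015,0,0]
  ]
}}

```text
clock: 10.52
tool_pos: [0.5714, -0.0632, 0.0347]
eef_rot: [-0.707, -0.018, 0.707, -0.018]
contact_force: [-0.1, -1.0, 0.5]
opening: 0.008
```

>>> {"name": "arm_command", "arguments": {
  "plan": [
    [0,0,-0.001,0,0],
    [0,0,-0.001,0,0]
  ]
}}

```text
clock: 10.78
tool_pos: [0.5713, -0.0613, 0.0347]
eef_rot: [0.707, 0.018, -0.707, 0.018]
contact_force: [-0.3, -0.3, -0.5]
opening: 0.005
```

>>> {"name": "arm_command", "arguments": {
  "plan": [
    [0,0,-0.001,0,0]
  ]
}}

```text
clock: 10.9
tool_pos: [0.5713, -0.0603, 0.0347]
eef_rot: [0.707, 0.018, -0.707, 0.018]
contact_force: [0.6, -0.9, -0.4]
opening: 0.004
```

>>> {"name": "arm_command", "arguments": {
  "plan": [
    [0,0,-0.001,0,0]
  ]
}}

```text
clock: 11.02
tool_pos: [0.5712, -0.0593, 0.0347]
eef_rot: [0.707, 0.018, -0.707, 0.018]
contact_force: [-0.0, -0.4, 0.6]
opening: 0.003
```

>>> {"name": "arm_command", "arguments": {
  "plan": [
    [0,0,-0.001,0,0],
    [0,0,-0.001,0,0]
  ]
}}

```text
clock: 11.28
tool_pos: [0.5711, -0.0573, 0.0347]
eef_rot: [0.707, 0.018, -0.707, 0.018]
contact_force: [0.2, 0.1, -0.8]
opening: 0.008
```

>>> {"name": "arm_command", "arguments": {
  "plan": [
    [0,0,-0.001,0,0]
  ]
}}

```text
clock: 11.4
tool_pos: [0.5711, -0.0562, 0.0347]
eef_rot: [0.707, 0.018, -0.707, 0.018]
contact_force: [0.1, -1.0, -0.2]
opening: 0.006
```

>>> {"name": "arm_command", "arguments": {
  "plan": [
    [0,0,-0.001,0,0]
  ]
}}

```text
clock: 11.52
tool_pos: [0.5711, -0.0558, 0.0347]
eef_rot: [0.707, 0.018, -0.707, 0.018]
contact_force: [0.0, -2.9, 0.4]
opening: 0.003
```

```bash
python3 - <<'E'
from h import *
st()
for n in("scene",):
    im,d=r.snapshot(n);x,y,w,h={'top':(195,150,165,125),'scene':(245,175,120,90)}[n]
    cv2.imwrite(f"pics/{n}6.png",cv2.resize(im[y:y+h,x:x+w,::-1],None,fx=6,fy=6,interpolation=cv2.INTER_CUBIC))
E
```

```text
t 11.525 tcp gauge [  0.7 -33.6  34.7] tooly in gauge deg -90.01 F gauge [-0.14 -2.86  0.45] open 0.003 down [ 0.    -0.001 -1.   ]
```

View pics/scene6.png

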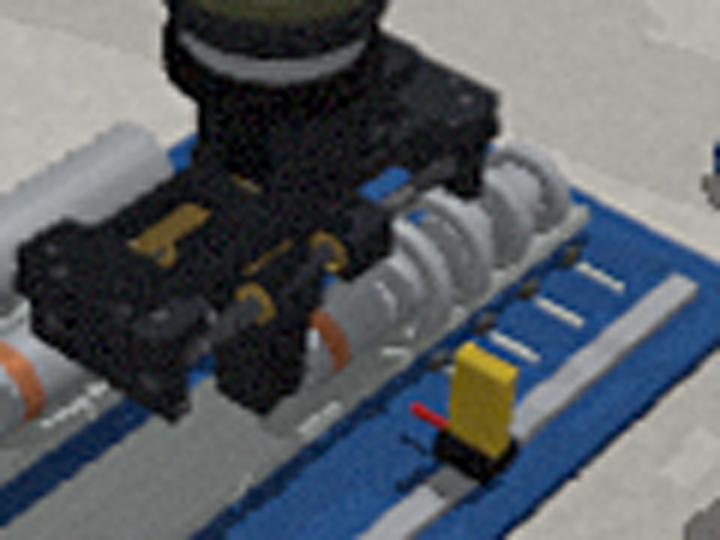

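The TCP lagged and the force rose to 2.9 N. I'll confirm with a little more.

>>> {"name": "arm_command", "arguments": {
  "plan": [
    [0,0,-0.0005,0,0]
  ]
}}

```text
clock: 11.7
tool_pos: [0.5711, -0.0558, 0.0348]
eef_rot: [0.707, 0.017, -0.707, 0.018]
contact_force: [0.4, -3.6, -0.4]
opening: 0.004
```

>>> {"name": "arm_command", "arguments": {
  "plan": [
    [0,0,-0.0005,0,0]
  ]
}}

```text
clock: 11.82
tool_pos: [0.571, -0.0557, 0.0348]
eef_rot: [0.707, 0.017, -0.707, 0.018]
contact_force: [0.6, -5.9, -1.0]
opening: 0.004
```

>>> {"name": "arm_command", "arguments": {
  "plan": [
    [0,0,0,0,0]
  ]
}}

```text
clock: 11.95
tool_pos: [0.571, -0.0557, 0.0348]
eef_rot: [0.707, 0.017, -0.707, 0.018]
contact_force: [-0.5, -4.3, 0.2]
opening: 0.004
```

It has stopped firmly, at 4–6 N with no motion. This is at ring 4, since TCP y = -33.5 is 33 mm past where ring 3 would have stopped it. I'll back off and lift.

>>> {"name": "arm_command", "arguments": {
  "plan": [
    [0,0,0.002,0,0],
    [0,0,0.005,0,0],
    [0,0,0.01,0,0],
    [0,-0.04,0,0,0],
    [0,-0.05,0,0,0],
    [0,-0.05,0,0,0],
    [0.04,0,0.06,0,0],
    [0.04,0,0.06,0,0],
    [0.04,0,0,0,0],
    [0.04,0,0,0,0]
  ]
}}

```text
clock: 13.2
tool_pos: [0.5776, -0.191, 0.1745]
eef_rot: [-0.707, -0.018, 0.707, -0.017]
contact_force: [-0.9, 0.3, -0.4]
opening: 0.435
```

```bash
python3 - <<'E'
from h import *
st()
for n in("top","scene",):
    im,d=r.snapshot(n);x,y,w,h={'top':(195,150,165,125),'scene':(235,175,130,97)}[n]
    np.savez(f"pics/{n}7.npz",im=im,d=d)
    cv2.imwrite(f"pics/{n}7.png",cv2.resize(im[y:y+h,x:x+w,::-1],None,fx=4 if n=='top' else 6,fy=4 if n=='top' else 6,interpolation=cv2.INTER_CUBIC))
E
```

```text
t 13.2 tcp gauge [   0.3 -168.9  174.5] tooly in gauge deg -90.02 F gauge [-0.92  0.37 -0.38] open 0.435 down [-0.001  0.001 -1.   ]
```

View pics/scene7.png

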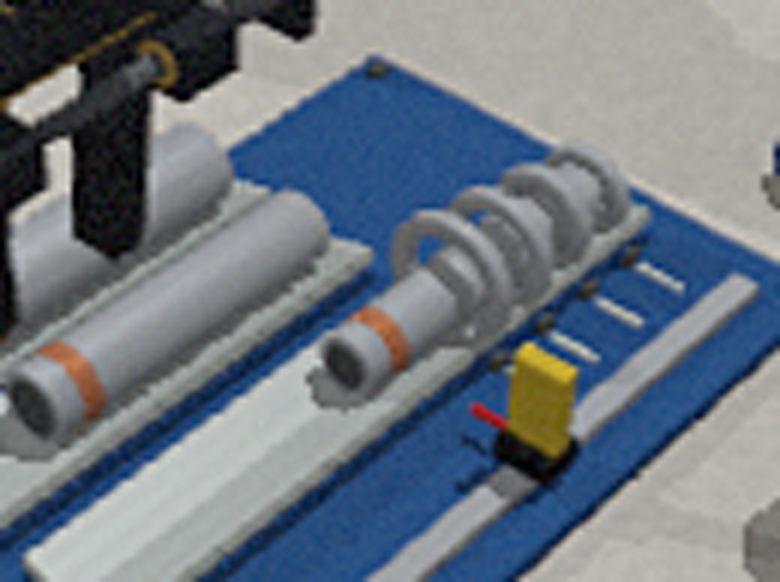

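View pics/top7.png

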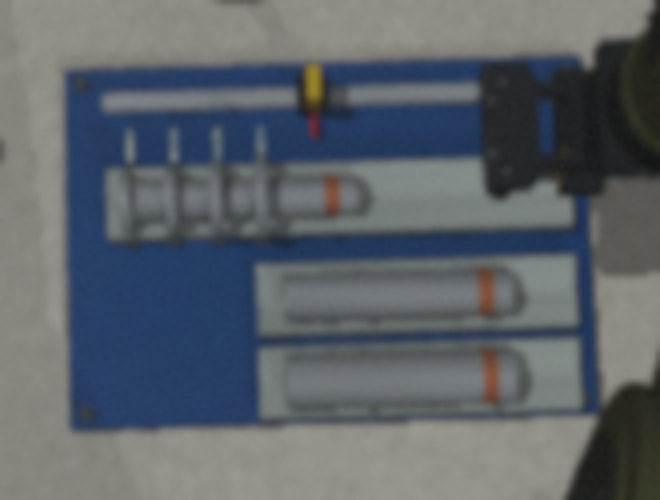

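The tube now runs through rings 1–3 and rests at ring 4, and the parked tubes are undisturbed. The pointer at fin (313,85) and red tip (314,128) in the top crop is at gauge y of about 9 mm, and the ring 4 mark is at u=129. Next I'll go above the fin.

```bash
python3 - <<'E'
from h import *
z=np.load("pics/top7.npz");im=z['im'];hsv=cv2.cvtColor(im,cv2.COLOR_RGB2HSV)
ye=cv2.inRange(hsv,(22,130,80),(35,255,255));q=np.argwhere(ye[150:200,200:345])[:,::-1]+[200,150]
print(len(q),q.mean(0),q.min(0),q.max(0));print(w2g(onz("top",*q.mean(0),.055)))
to([72,9,120])
E
```

```text
37 [273. 171.] [271 167] [275 175]
[72.05790025  8.60119053 55.        ]
t 13.3 tcp gauge [   0.9 -167.2  174.5] tooly in gauge deg -89.85 F gauge [-0.44  0.63 -0.2 ] open 0.452 down [-0.     0.002 -1.   ]
tool shift mm [  54.8 -175.9  -71.6]
```

>>> {"name": "arm_command", "arguments": {
  "plan": [
    [0.04,0,-0.036,-0.014,0],
    [0.04,0,-0.036,-0.014,0],
    [0.04,0,-0.036,-0.014,0],
    [0.04,0,-0.036,-0.015,0],
    [0.04,0,-0.034,-0.015,0],
    [0.04,0.03,0,0,0],
    [0.04,0.03,0,0,0],
    [0.04,0,0,0,0]
  ],
  "force": 8
}}

```text
clock: 14.3
tool_pos: [0.6386, -0.0077, 0.1126]
eef_rot: [-0.705, -0.019, 0.709, -0.019]
contact_force: [-1.0, -0.3, -0.0]
opening: 0.454
```

```bash
python3 - <<'E'
from h import *
to([72,9,34])
for n in("scene",):
    im,d=r.snapshot(n);x,y,w,h=(235,155,130,97)
    cv2.imwrite(f"pics/{n}8.png",cv2.resize(im[y:y+h,x:x+w,::-1],None,fx=6,fy=6,interpolation=cv2.INTER_CUBIC))
E
```

```text
t 14.3 tcp gauge [ 70.5  11.1 112.6] tooly in gauge deg -89.82 F gauge [-0.97 -0.26 -0.03] open 0.454 down [-0.006  0.001 -1.   ]
tool shift mm [78.6  2.2 -1.9]
```

View pics/scene8.png

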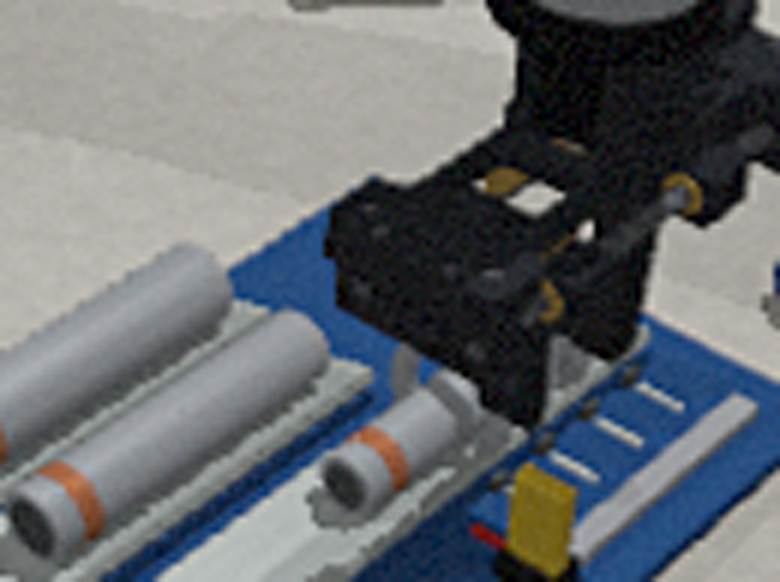

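The open jaws straddle the fin from above. I'll descend and close gently.

>>> {"name": "arm_command", "arguments": {
  "plan": [
    [0.04,0.02,0.001,-0.001,0],
    [0.04,0.02,0.001,0,0],
    [0.04,0.02,0,0,0],
    [0.04,0.012,0,0,0],
    [0.04,0.004,0,0,0],
    [0.04,0,0,0,0]
  ]
}}

```text
clock: 15.1
tool_pos: [0.642, -0.0117, 0.0386]
eef_rot: [0.707, 0.018, -0.707, 0.018]
contact_force: [0.3, -0.1, -0.3]
opening: 0.456
```

```bash
python3 - <<'E'
from h import *
to([72,9,34])
for n in("scene",):
    im,d=r.snapshot(n);x,y,w,h=(235,175,130,97)
    cv2.imwrite(f"pics/{n}9.png",cv2.resize(im[y:y+h,x:x+w,::-1],None,fx=6,fy=6,interpolation=cv2.INTER_CUBIC))
E
```

```text
t 15.1 tcp gauge [73.8  6.9 38.6] tooly in gauge deg -89.99 F gauge [ 0.28 -0.13 -0.3 ] open 0.456 down [ 0. -0. -1.]
tool shift mm [ 4.6 -2.1  1.8]
```

View pics/scene9.png

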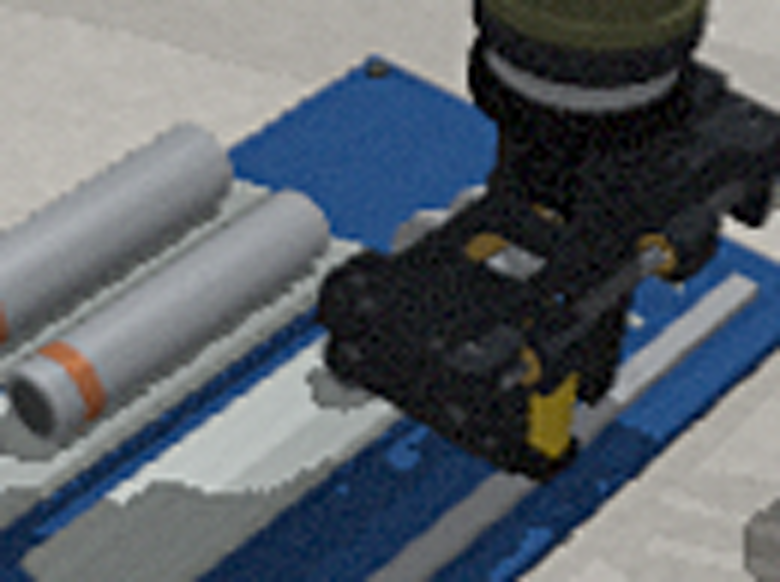

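The fin is between the fingers. I'll centre and close.

>>> {"name": "arm_command", "arguments": {
  "plan": [
    [0.04,0.003,-0.002,0.0015,0],
    [0.02,0,0,0,0],
    [0.012,0,0,0,0],
    [0.005,0,0,0,0],
    [0.005,0,0,0,0]
  ],
  "force": 8
}}

```text
clock: 15.78
tool_pos: [0.6404, -0.0099, 0.0359]
eef_rot: [0.707, 0.018, -0.707, 0.018]
contact_force: [-1.0, 0.1, 1.5]
opening: 0.111
```

```bash
python3 -c "
from h import *
st()"
```

```text
t 15.775 tcp gauge [72.3  8.8 35.9] tooly in gauge deg -90.0 F gauge [-0.97  0.11  1.5 ] open 0.111 down [ 0. -0. -1.]
```

>>> {"name": "arm_command", "arguments": {
  "plan": [
    [0.005,0,-0.005,0,0],
    [0.005,0,-0.011,0,0],
    [0.005,0,-0.012,0,0],
    [0.005,0,-0.012,0,0],
    [0.005,0,-0.012,0,0],
    [0.005,0,-0.012,0,0],
    [0.005,0,-0.012,0,0],
    [0.005,0,-0.012,0,0],
    [0.005,0,-0.012,0,0],
    [0.005,0,-0.01,0,0],
    [0.005,0,-0.005,0,0],
    [0.005,0,0,0,0]
  ]
}}

```text
clock: 17.27
tool_pos: [0.6349, 0.1067, 0.0358]
eef_rot: [0.707, 0.019, -0.706, 0.018]
contact_force: [2.1, 1.4, 0.9]
opening: 0.116
```

```bash
python3 - <<'E'
from h import *
st()
for n in("scene","top"):
    im,d=r.snapshot(n);x,y,w,h={'scene':(255,155,130,97),'top':(195,150,100,60)}[n]
    cv2.imwrite(f"pics/{n}10.png",cv2.resize(im[y:y+h,x:x+w,::-1],None,fx=6,fy=6,interpolation=cv2.INTER_CUBIC))
E
```

```text
t 17.275 tcp gauge [ 72.6 125.5  35.8] tooly in gauge deg -89.94 F gauge [2.16 1.26 0.88] open 0.116 down [ 0.001  0.002 -1.   ]
```

View pics/scene10.png

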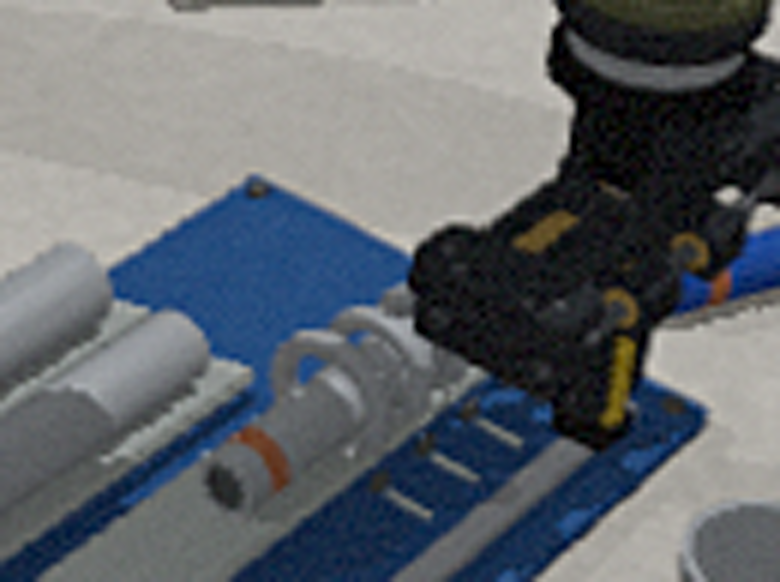

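View pics/top10.png

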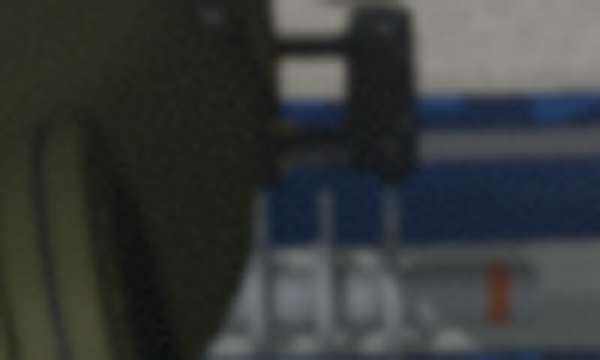

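The pointer came along. It has about 9.5 mm to go.

>>> {"name": "arm_command", "arguments": {
  "plan": [
    [0.005,0,-0.003,0,0],
    [0.005,0,-0.003,0,0],
    [0.005,0,-0.003,0,0],
    [0.005,0,0,0,0],
    [0.005,0,0,0,0]
  ]
}}

```text
clock: 18.0
tool_pos: [0.6344, 0.1145, 0.0358]
eef_rot: [0.707, 0.018, -0.707, 0.018]
contact_force: [5.2, -0.1, 1.4]
opening: 0.116
```

```bash
python3 -c "
from h import *
st()"
```

```text
t 18.0 tcp gauge [ 72.6 133.3  35.8] tooly in gauge deg -89.98 F gauge [ 5.16 -0.37  1.44] open 0.116 down [ 0.001  0.001 -1.   ]
```

>>> {"name": "arm_command", "arguments": {
  "plan": [
    [0.005,0,-0.0015,-0.001,0],
    [0.005,0,0,0,0],
    [0.03,0,0,0,0],
    [0.04,0,0,0,0],
    [0.04,0,0,0,0]
  ]
}}

```text
clock: 18.62
tool_pos: [0.6338, 0.1158, 0.0351]
eef_rot: [-0.706, -0.018, 0.708, -0.018]
contact_force: [-0.5, -0.2, -0.8]
opening: 0.424
```

>>> {"name": "arm_command", "arguments": {
  "plan": [
    [0.04,-0.02,0,0,0],
    [0.04,-0.04,0,0,0],
    [0.04,-0.05,0,0,0],
    [0.04,0,0.05,0,0],
    [0.04,0,0.05,0,0],
    [0.04,0,0.05,0,0],
    [0.04,0,0.05,0,0],
    [0.04,0,0.05,0,0],
    [0.04,0,0.05,0,0],
    [0.04,0,0,0,0]
  ]
}}

```text
clock: 19.88
tool_pos: [0.6491, -0.1917, 0.1473]
eef_rot: [0.707, 0.013, -0.707, 0.017]
contact_force: [-0.1, 0.9, 0.1]
opening: 0.458
```

```bash
python3 - <<'E'
from h import *
st()
for n in("scene","top"):
    im,d=r.snapshot(n);x,y,w,h={'scene':(255,155,130,97),'top':(195,150,100,60)}[n]
    np.savez(f"pics/{n}11.npz",im=im,d=d)
    cv2.imwrite(f"pics/{n}11.png",cv2.resize(im[y:y+h,x:x+w,::-1],None,fx=6,fy=6,interpolation=cv2.INTER_CUBIC))
E
```

```text
t 19.875 tcp gauge [  71.8 -173.2  147.3] tooly in gauge deg -90.49 F gauge [-0.05  0.86  0.05] open 0.458 down [ 0.001 -0.006 -1.   ]
```

View pics/scene11.png

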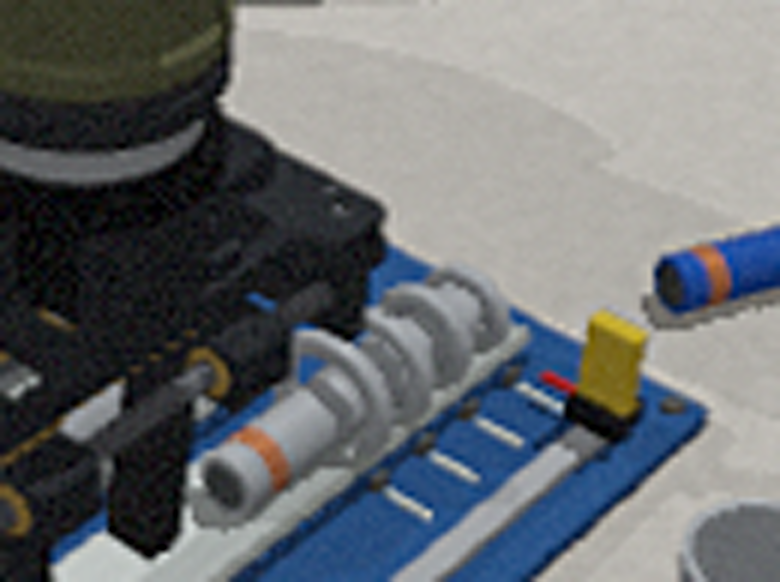

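View pics/top11.png

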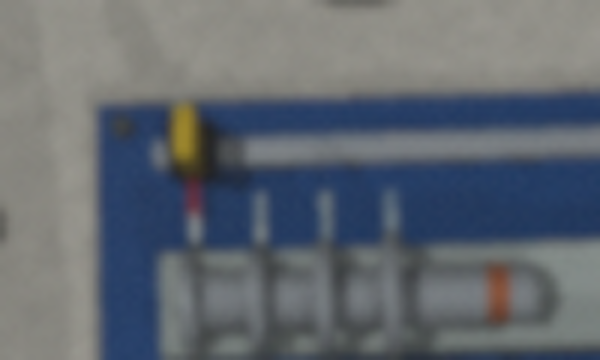

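```bash
python3 - <<'E'
from h import *
im=np.load("pics/top11.npz")['im'];hsv=cv2.cvtColor(im,cv2.COLOR_RGB2HSV)
red=cv2.inRange(hsv,(165,80,60),(180,255,255))|cv2.inRange(hsv,(0,120,60),(5,255,255))
q=np.argwhere(red[170:195,215:240])[:,::-1]+[215,170];print(q.tolist())
f=im.astype(float);wgt=np.clip(f[180:187,222:233,0]-f[180:187,222:233].min(2)-25,0,None)
u=(wgt*np.arange(222,233)).sum()/wgt.sum();v=(wgt*np.arange(180,187)[:,None]).sum()/wgt.sum();print("red",u,v,[w2g(onz("top",u,v,z))[:2].round(1) for z in(.022,.026,.03)])
for row in range(184,190):
    g=f[row,222:234,0];k=np.clip(g-g.min()-20,0,None);uu=(k*np.arange(222,234)).sum()/max(k.sum(),1e-9);print(row,uu,w2g(onz("top",uu,row,.0125))[:2].round(1),f[row,222:234,0].astype(int))
for c in(238.5,249.4,260):
    k=np.clip(f[184,int(c)-4:int(c)+5,0]-f[184,int(c)-4:int(c)+5,0].min()-10,0,None);uu=(k*np.arange(int(c)-4,int(c)+5)).sum()/k.sum();print("mark",w2g(onz("top",uu,184,.0125))[:2].round(1))
ye=cv2.inRange(hsv,(22,130,80),(35,255,255));q=np.argwhere(ye[150:200,200:345])[:,::-1]+[200,150];print("fin",q.mean(0),w2g(onz("top",*q.mean(0),.055)).round(1))
# scene: tube/fin
im=np.load("pics/scene11.npz")['im'].astype(float)
wg=np.clip(im[212:225,340:352,0]-im[212:225,340:352,1]-60,0,None);u=(wg*np.arange(340,352)).sum()/wg.sum();v=(wg*np.arange(212,225)[:,None]).sum()/wg.sum()
print("red scene",u,v,[w2g(onz("scene",u,v,z))[:2].round(1) for z in(.018,.022,.026,.03)])
E
```

```text
[[226, 180], [227, 180], [227, 181], [227, 182], [227, 183], [227, 184]]
red 226.77777777777777 182.32222222222222 [array([ 51.7, 135. ]), array([ 50.9, 134.6]), array([ 50.2, 134.3])]
184 226.88659793814432 [ 48.7 135.6] [39 40 39 57 87 99 78 46 36 38 40 38]
185 226.89380530973452 [ 45.9 135.7] [ 41  39  40  57  91 108  81  47  36  37  36  38]
186 226.98333333333332 [ 43.1 135.5] [ 39  39  39  55  90 113  88  52  37  39  38  38]
187 227.00806451612902 [ 40.4 135.5] [ 39  37  40  52  90 114  91  52  39  37  39  40]
188 227.01666666666668 [ 37.6 135.5] [ 40  38  40  51  88 113  90  53  38  37  38  39]
189 227.01960784313727 [ 34.8 135.6] [ 40  39  36  47  82 104  84  48  38  37  37  36]
mark [ 47.7 105.2]
mark [46.7 75.6]
mark [45.7 45.7]
fin [225.45454545 172.33333333] [ 72.6 134.9  55. ]
red scene 347.65364120781527 218.17051509769095 [array([ 45.1, 142.7]), array([ 47.5, 138.4]), array([ 49.9, 134.1]), array([ 52.3, 129.7])]
```

The pointer sits at y of about 134.6–135.0 against a ring 4 mark at 135.5, so it is level within 1 mm. The tube's band is still at u≈278 in the top view, unchanged since the push, so I'm handing in.

```bash
python3 -c "
from h import *
st();print(r.finish_job())"
```

```text
t 19.975 tcp gauge [  73.2 -165.9  146.8] tooly in gauge deg -90.06 F gauge [-0.26  0.32 -0.27] open 0.453 down [ 0.001  0.    -1.   ]
the job is handed in; nothing more can be done
None
```

The tube passed rings 1–3 and was stopped by ring 4, so its diameter is between 27 and 30 mm. It pushed along with about 1 N (1.7 N at most in the readings), and at ring 4 the force rose to 4–6 N with no further motion. I left it lying against that ring, then gripped the pointer's fin, slid it to ring 4 and let go. The job was handed in at about 20 s.

**Last checks:**
- **Pointer:** it stands at gauge y of about 134.6–135.0 mm, against a ring 4 mark measured at 135.5 mm. That is within 1 mm, perhaps slightly short.
- **Tube:** it had not moved since the push, judging by its copper band in the top view.
- **Parked tubes, jar and cup:** the arm never reached for any of them. The parked tubes looked unmoved in the top view after the push; I did not measure the jar and cup again.
- **Gripper:** it was clear of everything when I handed in.

**Disagreements:** the tube stopped about 3 mm beyond where I had worked out ring 4's contact would be. The gap between rings is 30 mm, so there is no doubt which ring it was. While I was sliding the pointer, the wrist showed a brief 5 N sideways force, which went away once I released the fin.

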